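Square a small carton into the corner stop

ROBOT

A 7-joint arm with a two-finger parallel gripper is mounted at the origin on a cart in front of the work surface, level with it; the furniture and walls round the work are solid. World frame = base frame: x ahead of the robot, y to its left, z up, the work surface at z = 0. Lengths are in m, angles in rad, forces in N, time in s.
With the tool pointing down it reaches from about 0.35 to 0.775 m from the base axis. Payload 3.1 kg.
Tool frame: the origin (TCP) lies midway between the tips of the shut fingers; the grasp point (between the pads) lies 19 mm behind it; z points along the fingers, y is the line along which they close (so a half turn about z gives the same grasp; the last joint's range is limited). The gripper opens to 85 mm and grips with 20 to 120 N. Pads are 22 mm wide; open, the fingers measure 114 mm over their backs; the gripper's body (76 mm by 85 mm) begins 54 mm behind the grasp point. The pads swing forward as they close: fully open they stand 13 mm farther back than shut.
Start: joints at [-1.281, 0.311, 0.014, 1.512, -0.004, 1.319, -0.027], TCP at [0.179, 0.52, 0.231] pointing down, gripper open.
Joint ranges: [-2.7, 2.7], [-0.3, 1.91], [-1.27, 1.3], [0.12, 2.57], [-1.44, 4.58], [0.2, 2.03], [-3.05, 3.05]. Speed limits (rad/s): [2.79, 2.79, 3.14, 3.14, 3.14, 3.14, 3.14].

INTERFACE

Orientations are given as a rotation vector (axis times angle).
In Python, from plant import readout, vision, manip, search_frame, trace, tip_of gives the robot as it stands.
- The arm moves only by the shell command python3 -m crank 'ROWS' [OPENING]. ROWS is a JSON object of lists of equal length, an entry for each row: "delta_pos": the shift along the tool's x, y, z in cm, a list of three; "dr": the turn, a rotation vector about the tool's x, y, z in rad, a list of three. In form: {"delta_pos": [[tx, ty, tz], ...], "dr": [[wx, wy, wz], ...]}. A call has 1 to 12 rows; each row shifts and turns the commanded pose from where the row before left it, along the tool's axes as they then stand; what a row does not reach is not made up. A row lasts 1/10 s, in which the tool goes at most 50 mm and 8.59 degrees, less where a joint would pass 70% of its speed; a pose out of reach is approached as far as the arm can. A call with a gripper value outside its range is refused whole. OPENING is the closure in counts, from 0 (fully open) to 255 (shut), set as the call begins (- or left out, the last holds). The fingers move at their own pace and stop on an object; the grip force is fixed at half the most. Time passes only in rows, so rows that do not move let the fingers close. It gives the time, the measured TCP pose, the force, the opening and the grip force at its end, in the units of the state.
- readout.state(): the state, without advancing time (a new reading comes with each control period).
- vision.grab_frame(name): name is "scene" or "top" or "wrist"; returns the picture (400x640x3 uint8, red, green, blue); there is no depth.
- vision.camera_info(name): a dict with "K" (3x3 intrinsics, pixels), "position" and "attitude" of the camera in the world. Camera axes: x right, y up, looking along -z (the intrinsics and any distortion apply to the point x, -y, -z); pixel columns grow to the right and rows downward; lengths in m; the calibration is good to about 2 mm. The wrist camera is an equidistant fisheye: a pixel r from the principal point sees the ray r / f radians off the axis. A picture is of the moment at which its call begins: read the wrist's pose just before it. camera_info takes no time and is no camera call; for the wrist camera it gives the pose at the moment of the call.
- manip.sign_off(): hands the job in; it is judged then, once.
Trained networks look in the newest picture that a camera, given by its name, has taken for a name from the list of things; names that differ only in an ending like _2 or _b are one class to them, and where a whole thing is asked for, a point or a joint stands for the part that bears it (a point fixed in the world has none). Each returns a list of dicts, best first, with "confidence" (0 to 1); they miss things now and then, are a little off and sometimes report something else, mostly with a low value. They report only what shows in the picture. A call takes as long as a camera call. They do not tell look-alikes from the thing itself.
- search_frame(name, camera): "bbox" ([left, top, right, bottom] in pixels, round what is visible of it).
- trace(name, camera): "region" (400x640 bool, what is visible of it) and "bbox" ([left, top, right, bottom] in pixels, round what is visible of it).
- tip_of(name, camera): "point" ([column, row] in pixels: a listed point, or the origin of a listed thing).
The state is a dict: "t": time; "q": joint angles; "dq": joint speeds; "joint_torque": joint torques, N m; "ee_pos": TCP position; "ee_rot": TCP orientation; "contact_force": force on the tool from outside, world axes, zero at the start; "moment": the same for the moment, N m; "gripper_width": opening from 0.0 (shut) to 1.0 (fully open); "grip_force": force on a finger pad.
Only numpy, scipy, OpenCV 4.12 (cv2) and the standard library are available. Lean on these libraries where they do the work, as an engineer would, in place of code of your own. Each camera call takes 0.05 s, during which the arm holds its last target. There are 200 camera calls.

TASK

Push the small grey-white carton along the bench into the inside corner of the low aluminium corner stop, so that it sits square with one side flat against each of the two fences, ready to be labelled. Only slide it with the fingertips or the outside of the fingers, standing on its base, without lifting or tipping it, and leave the brown tape roll, the white tub and the label roll that stand round the stop where they are.

Things in the scene. Friction and masses are not known exactly. Their poses are not given: they have to be found in the camera images.
- carton: closed grey-white cardboard carton, 77 (own x) x 61 (own y) x 63 mm high, 0.2 to 0.45 kg, loose. Origin: centre of its underside; z up. It starts in the open quarter in front of the stop, 30 to 160 mm short of each fence, its x axis within 0.4 rad of the stop's
- corner_stop: L-shaped aluminium corner stop screwed to the bench. Origin: inside corner at bench height; x away from the robot, y to the left, each within 0.3 rad; z up. Back fence: inner face x = 0, from the corner 160 mm towards -y. Side fence: inner face y = 0, 200 mm towards -x. 25 mm high, 10 mm thick, 4 mm high flange to 35 mm behind the faces. The carton belongs at x < 0, y < 0
- tape_roll: bystander: brown parcel tape roll lying flat, 99 mm across, 48 mm high, loose, behind the back fence. Origin: centre of its underside
- tub: bystander: open white square-edged tub, 119 (own x) x 93 (own y) x 104 mm high, empty, loose, beyond the side fence. Origin: centre of its underside
- label_tape: bystander: pale yellow label roll lying flat, 55x88x25 mm, loose, beyond the side fence. Origin: centre of its underside
There are look-alikes about, which are no part of the job. Of the things like the carton, leave any that is blue, orange or purple; of the rest the larger one is meant.

How it is judged:
By the outcome, as a careful person would: the job done as asked, in the order asked, and still so for the second after the job is handed in, with the robot touching nothing.
It also fails if it takes over 61 s, if anything falls off the work surface, if the arm or the gripper's body presses on something with over 40 N, if the wrist force passes 120 N, or if a joint passes its speed limit or range.

## Working session

There is one attempt and no reset: what is moved stays moved. The work goes in short steps, Python scripts to look and compute and a shell command to move; the robot and the scene stay as the last step left them, time stands still between calls to the robot, and variables do not carry over. Pictures are saved under pics/ and viewed, at most 10 in all, crops included, and the job is handed in when it is done.

```bash
mkdir -p pics
cat > h.py <<'E'
import numpy as np, cv2
from scipy.spatial.transform import Rotation as R
from plant import readout, vision, manip, search_frame, trace, tip_of
def att(i):
    a=np.array(i["attitude"],float)
    return a if a.shape==(3,3) else (R.from_rotvec(a).as_matrix() if a.size==3 else R.from_quat(a).as_matrix())
def ray2pt(i,uv,z=0.):
    K=np.array(i["K"]);p=np.array(i["position"])
    d=np.array([(uv[0]-K[0,2])/K[0,0],-(uv[1]-K[1,2])/K[1,1],-1.])
    d=att(i)@d; return p+d*(z-p[2])/d[2]
E
python3 - <<'E'
from h import *
for c in("top","scene"):
    im=vision.grab_frame(c);i=vision.camera_info(c);print(c,i)
    cv2.imwrite(f"pics/{c}.png",im[:,:,::-1])
    for n in("carton","corner_stop","tape_roll","tub","label_tape"):
        for d in search_frame(n,c)[:4]: print(n,np.round(d["bbox"]),round(d["confidence"],2), np.round(ray2pt(i,[(d["bbox"][0]+d["bbox"][2])/2,(d["bbox"][1]+d["bbox"][3])/2],.03),3))
s=readout.state();print(s["t"],s["ee_pos"],s["ee_rot"],s["gripper_width"])
E
```

```text
top {'K': array([[513.01490431,   0.        , 323.18967679],
       [  0.        , 513.01490431, 205.26458909],
       [  0.        ,   0.        ,   1.        ]]), 'position': array([ 0.34793049, -0.00671155,  1.43819504]), 'attitude': array([ 0.11856353, -0.1277051 , -1.59386867])}
carton [374. 125. 405. 162.] 0.83 [ 0.741 -0.211  0.03 ]
carton [370. 268. 392. 286.] 0.69 [ 0.369 -0.169  0.03 ]
carton [393. 173. 427. 208.] 0.69 [ 0.604 -0.262  0.03 ]
carton [417. 240. 440. 258.] 0.65 [ 0.44  -0.304  0.03 ]
corner_stop [296. 182. 372. 266.] 0.57 [ 0.517 -0.046  0.03 ]
tape_roll [320. 135. 355. 174.] 0.73 [ 0.714 -0.062  0.03 ]
tub [243. 153. 288. 210.] 0.75 [0.64  0.141 0.03 ]
label_tape [260. 232. 283. 253.] 0.57 [0.471 0.128 0.03 ]
scene {'K': array([[384.77184245,   0.        , 317.12377983],
       [  0.        , 384.77184245, 194.90687273],
       [  0.        ,   0.        ,   1.        ]]), 'position': array([0.11943388, 0.38150672, 0.63262743]), 'attitude': array([ 0.4144461 , -0.88600977, -2.08543064])}
carton [442. 171. 472. 196.] 0.95 [ 0.434 -0.287  0.03 ]
carton [326. 118. 359. 153.] 0.82 [ 0.738 -0.198  0.03 ]
carton [428. 213. 455. 239.] 0.8 [ 0.372 -0.154  0.03 ]
carton [380. 129. 407. 168.] 0.68 [ 0.617 -0.265  0.03 ]
corner_stop [298. 168. 362. 274.] 0.56 [0.522 0.023 0.03 ]
corner_stop [383. 169. 429. 217.] 0.56 [ 0.483 -0.168  0.03 ]
tape_roll [287. 146. 327. 183.] 0.67 [ 0.699 -0.05   0.03 ]
tub [222. 165. 283. 249.] 0.77 [0.655 0.13  0.03 ]
label_tape [286. 252. 332. 284.] 0.93 [0.454 0.129 0.03 ]
0.6 [0.17914103 0.52004104 0.23132389] [5.18658207e-01 3.09842343e+00 9.09999642e-05] 0.9992351851999514
```

View pics/top.png

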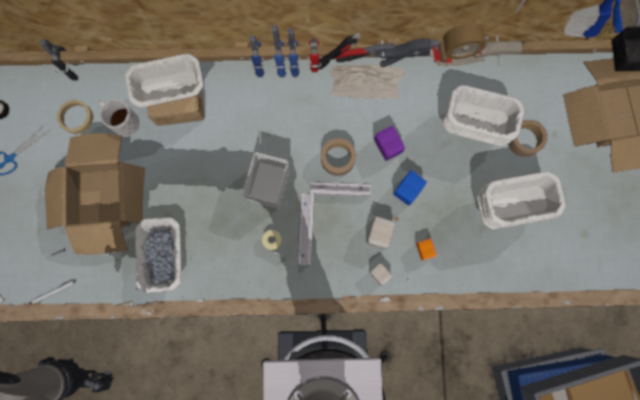

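View pics/scene.png

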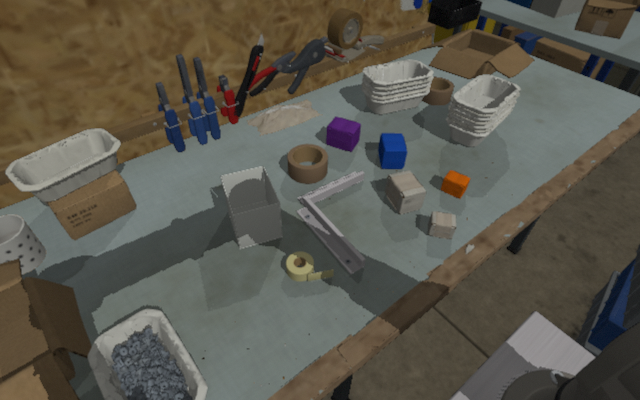

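Carton candidates in top.png are the large grey-white one (380,232), a small grey-white one (380,272), and blue (409,187), purple (389,142) and orange (427,249) ones. I choose the larger grey-white at (380,232). The stop's inside corner is near (312,193), with the tub at (267,180), tape at (338,155) and label roll at (271,240). Next is a close crop to check this and read the corners.

Run:
```python
from h import *
im=cv2.imread("pics/top.png")[170:290,290:440]
cv2.imwrite("pics/crop.png",cv2.resize(im,None,fx=5,fy=5,interpolation=cv2.INTER_CUBIC))
```

```text
(no output)
```

View pics/crop.png

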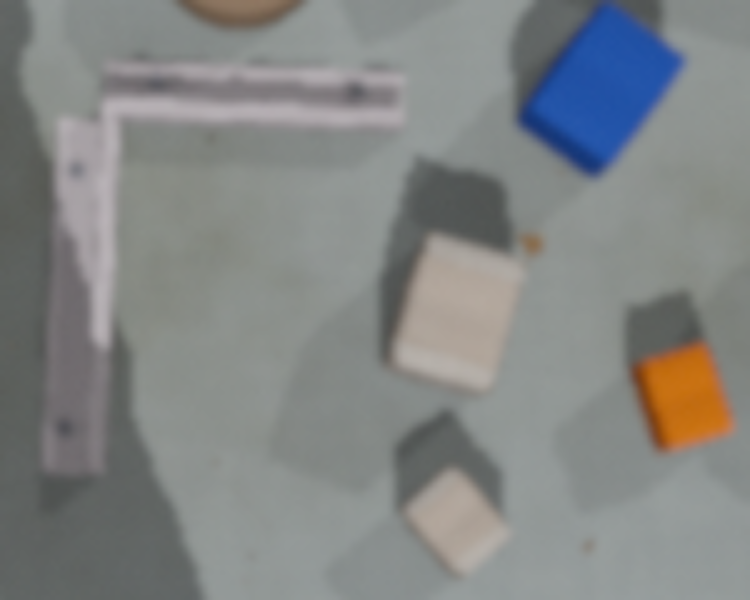

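Crop shows: the large grey-white carton has its top corners near full-image (376,217),(394.6,223.6),(388,248),(368,240), rotated slightly clockwise; the small look-alike sits below it at (381,274). Inside corner at about (314,194).

Run:
```python
from h import *
i=vision.camera_info("top")
f=lambda c,z:np.round(ray2pt(i,[290+c[0]/5-.4,170+c[1]/5-.4],z),4)
for n,c,z in [("corner",(120,118),.02),("backend",(403,125),.01),("sideend",(104,470),.02)]:print(n,f(c,z))
P=[f(c,.063)[:2] for c in[(430,235),(523,268),(490,390),(392,350)]]
print(P,np.mean(P,0),[np.linalg.norm(P[k]-P[k-1]) for k in range(4)])
print([f(c,.04) for c in[(450,468),(508,530),(460,575),(405,515)]])
for n in("carton","corner_stop"):
    for d in tip_of(n,"top") : print(n,d["point"],np.round(ray2pt(i,d["point"]),3),d["confidence"])
for n in("tub","tape_roll","label_tape"):
    for d in tip_of(n,"top")[:1] : print(n,np.round(ray2pt(i,d["point"]),3),d["confidence"])
s=readout.state();print(R.from_rotvec(s["ee_rot"]).as_matrix().round(3))
w=vision.camera_info("wrist");m=R.from_rotvec(s["ee_rot"]).as_matrix();print(w["K"],m.T@(w["position"]-s["ee_pos"]),(m.T@att(w)).round(3))
```

```text
corner [0.6062 0.008  0.02  ]
backend [ 0.5998 -0.1518  0.01  ]
sideend [0.4098 0.0215 0.02  ]
[array([ 0.5297, -0.1585]), array([ 0.5104, -0.208 ]), array([ 0.4451, -0.1871]), array([ 0.4679, -0.1355])] [ 0.488275 -0.172275] [np.float64(0.06594118591593569), np.float64(0.05312946451828776), np.float64(0.06856310961442746), np.float64(0.056412764513007134)]
[array([ 0.405 , -0.1665,  0.04  ]), array([ 0.3709, -0.1963,  0.04  ]), array([ 0.3476, -0.1693,  0.04  ]), array([ 0.3804, -0.141 ,  0.04  ])]
carton [408.0, 190.6] [ 0.61  -0.261  0.   ] 0.87
carton [383.6, 146.8] [ 0.741 -0.197  0.   ] 0.86
carton [377.8, 237.3] [ 0.479 -0.169  0.   ] 0.8
carton [423.9, 248.4] [ 0.445 -0.297  0.   ] 0.66
carton [377.8, 274.8] [ 0.375 -0.165  0.   ] 0.53
corner_stop [312.2, 193.3] [0.61  0.012 0.   ] 0.72
corner_stop [335.4, 156.8] [ 0.715 -0.057  0.   ] 0.63
tub [0.638 0.135 0.   ] 0.84
tape_roll [ 0.713 -0.059  0.   ] 0.73
label_tape [0.472 0.125 0.   ] 0.71
[[-0.945  0.326  0.   ]
 [ 0.326  0.945 -0.   ]
 [-0.     0.    -1.   ]]
[[309.70691629   0.         316.35434148]
 [  0.         309.70691629 193.82728059]
 [  0.           0.           1.        ]] [ 0.08098047 -0.00078427 -0.14126907] [[-0.     0.948  0.317]
 [ 1.     0.    -0.   ]
 [-0.     0.317 -0.948]]
```

```bash
python3 -m crank '{"delta_pos":[[-3.1,-2.3,0],[-3.1,-2.3,0],[-3.1,-2.3,0],[-3.1,-2.3,0],[-3.1,-2.3,0],[-3.1,-2.3,0],[-3.1,-2.3,0],[-3.1,-2.3,0],[-3.1,-2.3,0],[-3.1,-2.3,0]],"dr":[[0,0,0],[0,0,0],[0,0,0],[0,0,0],[0,0,0],[0,0,0],[0,0,0],[0,0,0],[0,0,0],[0,0,0]]}' 140
python3 -m crank '{"delta_pos":[[-1.9,-3.6,0],[-1.9,-3.6,0],[-1.9,-3.6,0],[-1.9,-3.6,0],[-1.9,-3.6,0],[-1.9,-3.6,0],[-1.9,-3.6,0],[-1.9,-3.6,0],[-1.9,-3.6,0],[-1.9,-3.6,0],[0,0,0]],"dr":[[0,0,0],[0,0,0],[0,0,0],[0,0,0],[0,0,0],[0,0,0],[0,0,0],[0,0,0],[0,0,0],[0,0,0],[0,0,0]]}'
python3 -m crank '{"delta_pos":[[0,0,0],[0,0,0],[0,0,0],[0,0,0],[0,0,0],[0,0,0],[0,0,0],[0,0,0],[0,0,0],[0,0,0],[0,0,0]],"dr":[[0,0,0.13],[0,0,0.13],[0,0,0.13],[0,0,0.13],[0,0,0.13],[0,0,0.13],[0,0,0.13],[0,0,0.13],[0,0,0.13],[0,0,0.13],[0,0,0]]}'
cat >> h.py <<'E'
def fish(i,uv,z):
    K=np.array(i["K"]);p=np.array(i["position"]);D=att(i)
    v=(np.array(uv)-[K[0,2],K[1,2]])/K[0,0];t=np.linalg.norm(v)
    d=D@np.array([np.sin(t)*v[0]/t,-np.sin(t)*v[1]/t,-np.cos(t)])
    return p+d*(z-p[2])/d[2]
def st():
    s=readout.state();m=R.from_rotvec(s["ee_rot"]).as_matrix()
    print("t",round(s["t"],2),"tcp",s["ee_pos"].round(4) if hasattr(s["ee_pos"],"round") else s["ee_pos"],"yaw_y",round(float(np.arctan2(m[1,1],m[0,1])),4),"tilt",m[:2,2].round(3),"w",round(s["gripper_width"],3),"F",np.round(s["contact_force"],1))
    return s,m
def look(name,view=True):
    i=vision.camera_info("wrist");im=vision.grab_frame("wrist")
    if view: cv2.imwrite(f"pics/{name}.png",im[:,:,::-1])
    np.save("cam.npy",i,allow_pickle=True);return i,im
E
python3 - <<'E'
from h import *
st();look("w1")
E
```

```text
t: 1.85
ee_pos: [0.3981, 0.2003, 0.2316]
ee_rot: [0.518, 3.098, 0.001]
contact_force: [0.6, 0.6, 0.2]
gripper_width: 0.454
grip_force: 0.0
t: 2.95
ee_pos: [0.4586, -0.2082, 0.2318]
ee_rot: [0.535, 3.094, -0.01]
contact_force: [-0.1, -0.4, 0.0]
gripper_width: 0.45
grip_force: 0.0
t: 4.05
ee_pos: [0.4599, -0.1998, 0.2312]
ee_rot: [-2.286, -2.154, -0.0]
contact_force: [-0.0, 0.6, -0.9]
gripper_width: 0.449
grip_force: 0.0
t 4.05 tcp [ 0.4599 -0.1998  0.2312] yaw_y -0.0597 tilt [-0.  0.] w 0.449 F [-0.   0.6 -0.9]
```

View pics/w1.png

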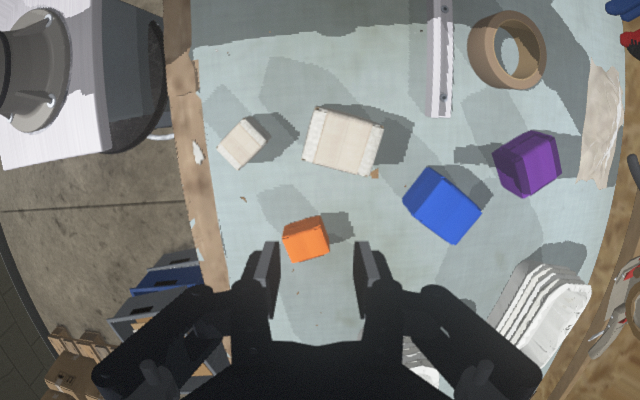

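The wrist view shows the carton (top roughly (315,105),(383,125),(372,175),(303,157)) with the small one at (242,142). The orange cube is at (306,238), close to the planned descent spot, and the back fence's end is at (440,115).

Run:
```python
from h import *
i=np.load("cam.npy",allow_pickle=True).item()
P=[fish(i,c,.063)[:2] for c in[(315,105),(383,125),(372,175),(303,157)]]
print(np.round(P,3),np.mean(P,0).round(4),[np.linalg.norm(P[k]-P[k-1]).round(3) for k in range(4)])
e=P[1]-P[0];print("yaw",np.arctan2(e[1],e[0]))
e=P[2]-P[3];print("yaw",np.arctan2(e[1],e[0]))
print("orange",[fish(i,c,.04)[:2].round(3) for c in[(283,230),(323,217),(329,253),(293,262)]])
print("fence",fish(i,(431,115),.025),fish(i,(429,0),.025))
```

```text
[[ 0.463 -0.13 ]
 [ 0.53  -0.153]
 [ 0.518 -0.205]
 [ 0.448 -0.182]] [ 0.4897 -0.1677] [np.float64(0.054), np.float64(0.071), np.float64(0.053), np.float64(0.074)]
yaw -0.32949642729125295
yaw -0.31578109790465525
orange [array([ 0.416, -0.273]), array([ 0.464, -0.259]), array([ 0.469, -0.307]), array([ 0.424, -0.318])]
fence [ 0.59678236 -0.14659601  0.025     ] [ 0.60127564 -0.00823262  0.025     ]
```

```bash
python3 -m crank '{"delta_pos":[[-1.6,2.1,0],[-1.6,2.1,0],[0,0,3],[0,0,3],[0,0,3],[0,0,3],[0,0,3],[0,0,3],[0,0,2],[0,0,1],[0,0,0],[0,0,0]],"dr":[[0,0,0],[0,0,0],[0,0,0],[0,0,0],[0,0,0],[0,0,0],[0,0,0],[0,0,0],[0,0,0],[0,0,0],[0,0,0],[0,0,0]]}'
python3 - <<'E'
from h import *
st();look("w2")
E
```

```text
t: 5.3
ee_pos: [0.5004, -0.2355, 0.0222]
ee_rot: [2.286, 2.153, 0.001]
contact_force: [-0.1, -0.9, 0.5]
gripper_width: 0.451
grip_force: 0.0
t 5.3 tcp [ 0.5004 -0.2355  0.0222] yaw_y -0.06 tilt [ 0.001 -0.001] w 0.451 F [-0.1 -0.9  0.5]
```

View pics/w2.png

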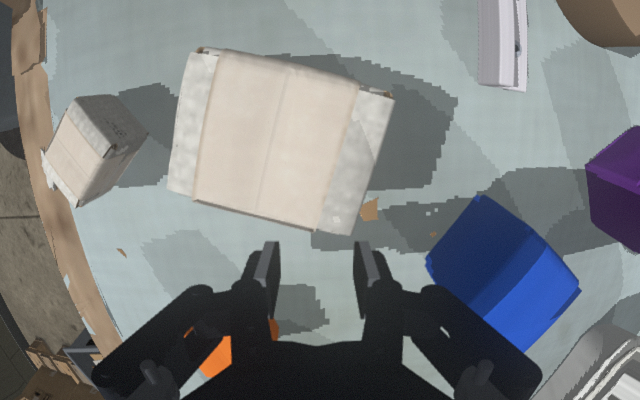

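The wrist view shows the carton just ahead of the fingers (nearest corner about (350,235)), with both fingertips clear of the carton and the orange cube. I'll lower a little and push left.

```bash
python3 -m crank '{"delta_pos":[[0,0,0.8],[1,0,0],[1,0,0],[1,0,0],[1,0,0],[1,0,0],[1,0,0],[1,0,0],[1,0,0],[1,0,0],[1,0,0],[0,0,0]],"dr":[[0,0,0],[0,0,0],[0,0,0],[0,0,0],[0,0,0],[0,0,0],[0,0,0],[0,0,0],[0,0,0],[0,0,0],[0,0,0],[0,0,0]]}'
python3 - <<'E'
from h import *
st();look("w3")
E
```

```text
t: 6.55
ee_pos: [0.5061, -0.1326, 0.0131]
ee_rot: [-2.284, -2.155, -0.002]
contact_force: [-0.4, 0.3, 0.1]
gripper_width: 0.455
grip_force: 0.0
t 6.55 tcp [ 0.5061 -0.1326  0.0131] yaw_y -0.058 tilt [-0.     0.002] w 0.455 F [-0.4  0.3  0.1]
```

View pics/w3.png

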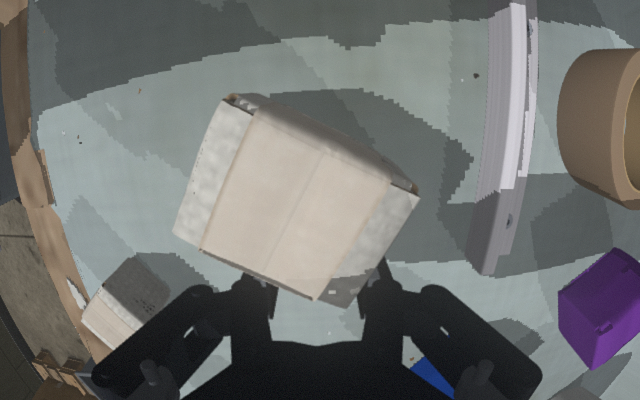

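The carton's corner has slipped between the two fingers, so it has turned clockwise (top corners about (227,97),(418,192),(322,300),(175,235)). I'll back off and line the gripper up flat with its long face.

Run:
```python
from h import *
i=np.load("cam.npy",allow_pickle=True).item()
P=[fish(i,c,.063)[:2] for c in[(227,97),(418,192),(322,300),(175,235)]]
print(np.round(P,3),np.mean(P,0).round(4),[np.linalg.norm(P[k]-P[k-1]).round(3) for k in range(4)])
for a,b in((0,1),(3,2)):
    e=P[b]-P[a];print("yaw",np.arctan2(e[1],e[0]))
print("fence",fish(i,(485,275),.025),fish(i,(513,3),.025), fish(i,(480,240),.02))
```

```text
[[ 0.485 -0.051]
 [ 0.542 -0.084]
 [ 0.509 -0.124]
 [ 0.459 -0.095]] [ 0.4988 -0.0883] [np.float64(0.052), np.float64(0.066), np.float64(0.052), np.float64(0.058)]
yaw -0.523045364231572
yaw -0.5164325403157516
fence [ 0.60008815 -0.14831294  0.025     ] [ 0.60729755 -0.00548413  0.025     ] [ 0.59528551 -0.1281265   0.02      ]
```

```bash
python3 -m crank '{"delta_pos":[[-2,0,0],[-2,0,0],[0,0,0],[0,0,0],[0,0,0],[0,0,0],[0,-2.5,0],[0,-2.4,0],[0,0,0],[0,0,0]],"dr":[[0,0,0],[0,0,0],[0,0,0.115],[0,0,0.115],[0,0,0.115],[0,0,0.115],[0,0,0],[0,0,0],[0,0,0],[0,0,0]]}'
python3 - <<'E'
from h import *
st();look("w4")
E
```

```text
t: 7.6
ee_pos: [0.4612, -0.151, 0.0135]
ee_rot: [2.719, 1.574, 0.001]
contact_force: [-0.2, 0.6, 0.1]
gripper_width: 0.451
grip_force: 0.0
t 7.6 tcp [ 0.4612 -0.151   0.0135] yaw_y -0.5214 tilt [0.001 0.   ] w 0.451 F [-0.2  0.6  0.1]
```

View pics/w4.png

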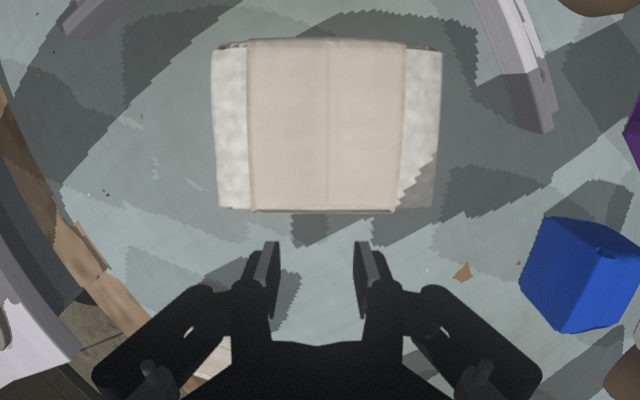

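The fingers are now square to the carton's long face (face edge at row 210, centre column ~328 against gripper column 316). I'll push while turning back to the stop's heading.

```bash
python3 -m crank '{"delta_pos":[[1,0.4,0],[1,0,0],[1,0,0],[0.6,0,0],[0.6,0,0],[0.6,0,0],[0.6,0,0],[0.6,0,0],[0.6,0,0],[0.6,0,0],[0.6,0,0],[0,0,0]],"dr":[[0,0,0],[0,0,0],[0,0,0],[0,0,-0.05],[0,0,-0.05],[0,0,-0.05],[0,0,-0.05],[0,0,-0.05],[0,0,-0.05],[0,0,-0.05],[0,0,-0.05],[0,0,0]]}'
python3 - <<'E'
from h import *
st();look("w5")
E
```

```text
t: 8.85
ee_pos: [0.4955, -0.0803, 0.0132]
ee_rot: [-2.347, -2.086, -0.001]
contact_force: [-0.4, 0.1, 0.5]
gripper_width: 0.447
grip_force: 0.0
t 8.85 tcp [ 0.4955 -0.0803  0.0132] yaw_y -0.1175 tilt [-0.     0.002] w 0.447 F [-0.4  0.1  0.5]
```

View pics/w5.png

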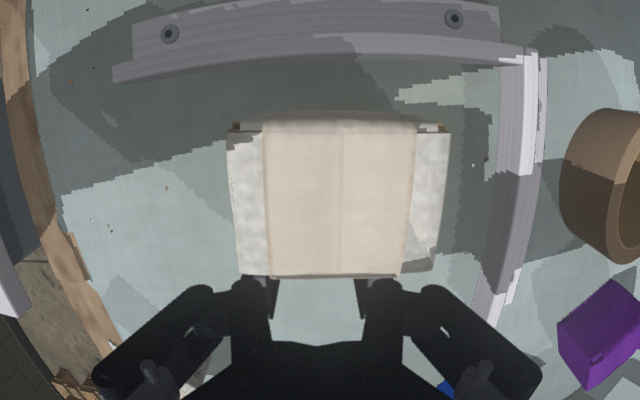

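The carton is flush with both fingers and almost square. The side fence's inner base runs (115,82)–(500,65), with the corner at about (502,65). The back fence's inner base goes down to about (475,315).

Run:
```python
from h import *
i=np.load("cam.npy",allow_pickle=True).item()
for c,z in [((117,82),0),((310,58),0),((490,66),0),((500,66),0),((488,240),0),((476,312),0),((540,50),.025),((515,60),.025)]:print(c,fish(i,c,z).round(4))
```

```text
(117, 82) [0.3953 0.0279 0.    ]
(310, 58) [0.5046 0.0181 0.    ]
(490, 66) [0.6014 0.0101 0.    ]
(500, 66) [0.6083 0.0103 0.    ]
(488, 240) [ 0.6028 -0.0943  0.    ]
(476, 312) [ 0.6029 -0.1536  0.    ]
(540, 50) [0.6184 0.018  0.025 ]
(515, 60) [0.6011 0.0119 0.025 ]
```

```bash
python3 -m crank '{"delta_pos":[[0.5,0,0],[0.5,0,0],[0.5,0,0],[0.4,0,0],[0.2,0,0],[0,0,0]],"dr":[[0,0,-0.025],[0,0,-0.025],[0,0,0],[0,0,0],[0,0,0],[0,0,0]]}'
python3 -m crank '{"delta_pos":[[0.2,0,0],[0.2,0,0],[0,0,0]],"dr":[[0,0,0],[0,0,0],[0,0,0]]}'
python3 -m crank '{"delta_pos":[[0.1,0,0],[0.1,0,0],[0,0,0]],"dr":[[0,0,0],[0,0,0],[0,0,0]]}'
python3 - <<'E'
from h import *
st();look("w6")
E
```

```text
t: 9.5
ee_pos: [0.4972, -0.0603, 0.0132]
ee_rot: [-2.298, -2.142, -0.0]
contact_force: [-0.4, -0.0, -0.5]
gripper_width: 0.448
grip_force: 0.0
t: 9.8
ee_pos: [0.4976, -0.0569, 0.0133]
ee_rot: [-2.299, -2.141, -0.0]
contact_force: [0.6, -1.8, -0.1]
gripper_width: 0.445
grip_force: 0.0
t: 10.1
ee_pos: [0.4977, -0.0567, 0.0136]
ee_rot: [2.298, 2.139, -0.002]
contact_force: [-0.2, -5.2, 2.7]
gripper_width: 0.449
grip_force: 0.0
t 10.1 tcp [ 0.4977 -0.0567  0.0136] yaw_y -0.0716 tilt [ 0.    -0.002] w 0.449 F [-0.2 -5.2  2.7]
```

View pics/w6.png

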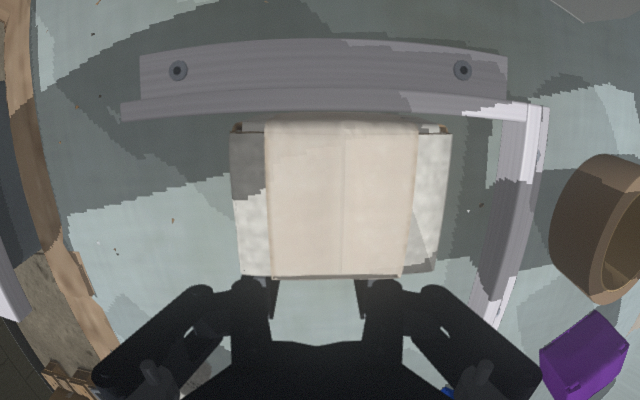

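The carton's far side is against the side fence along its length (contact force has risen to 5 N). I'll press gently to square it, back off, and go round to the near face with the fingers narrower.

```bash
python3 -m crank '{"delta_pos":[[0.15,0,0],[0.15,0,0],[0,0,0]],"dr":[[0,0,0],[0,0,0],[0,0,0]]}'
python3 -m crank '{"delta_pos":[[-1.5,0,0],[-2,0,0],[-2,0,0],[0,0,-4],[0,0,-4],[0,0,-4],[0,0,0],[0,0,0],[0,0,0],[0,0,0],[0,0,0],[0,0,0]],"dr":[[0,0,0],[0,0,0],[0,0,0],[0,0,0],[0,0,0],[0,0,0],[0,0,-0.14],[0,0,-0.14],[0,0,-0.14],[0,0,-0.14],[0,0,-0.14],[0,0,-0.14]]}' 195
python3 -m crank '{"delta_pos":[[0,0,0],[0,0,0],[0,0,0],[0,0,0],[0,0,0],[0,0,0],[2.5,3,0],[2.5,3,0],[2.5,3,0],[0,0,0],[0,0,0]],"dr":[[0,0,-0.14],[0,0,-0.14],[0,0,-0.14],[0,0,-0.14],[0,0,-0.14],[0,0,-0.03],[0,0,0],[0,0,0],[0,0,0],[0,0,0],[0,0,0]]}'
python3 - <<'E'
from h import *
st();look("w7")
E
```

```text
t: 10.45
ee_pos: [0.4978, -0.0565, 0.0141]
ee_rot: [2.297, 2.136, -0.005]
contact_force: [-2.4, -9.1, 3.4]
gripper_width: 0.452
grip_force: 0.0
t: 11.65
ee_pos: [0.494, -0.105, 0.1331]
ee_rot: [-1.215, -2.895, -0.004]
contact_force: [-0.3, 0.2, 0.9]
gripper_width: 0.236
grip_force: 0.0
t: 12.75
ee_pos: [0.4253, -0.0103, 0.1334]
ee_rot: [-0.11, -3.14, -0.002]
contact_force: [0.4, -1.1, 0.2]
gripper_width: 0.232
grip_force: 0.0
t 12.75 tcp [ 0.4253 -0.0103  0.1334] yaw_y 1.5006 tilt [0.    0.001] w 0.232 F [ 0.4 -1.1  0.2]
```

View pics/w7.png

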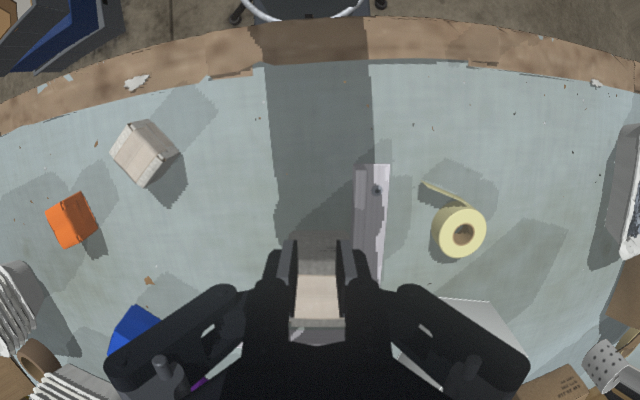

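The wrist view looks back towards the robot. The carton's near end shows between the fingers (rows 240–275), the side fence inner face is near column 355 and the label roll is at (462,233), untouched.

Run:
```python
from h import *
i=np.load("cam.npy",allow_pickle=True).item()
for c,z in [((318,240),0),((318,275),.063),((355,170),.0),((356,270),0.02)]:print(c,fish(i,c,z).round(4))
for c in ("top",):
    i=vision.camera_info(c);im=vision.grab_frame(c)[170:290,290:440]
    cv2.imwrite("pics/top2.png",cv2.resize(im[:,:,::-1],None,fx=5,fy=5,interpolation=cv2.INTER_CUBIC))
```

```text
(318, 240) [ 0.4842 -0.0135  0.    ]
(318, 275) [ 0.4841 -0.0139  0.063 ]
(355, 170) [0.4154 0.0253 0.    ]
(356, 270) [0.5098 0.0217 0.02  ]
```

```bash
python3 -m crank '{"delta_pos":[[0,-0.3,3],[0,0,3],[0,0,3],[0,0,2],[0,0,1],[0,0,0]],"dr":[[0,0,0],[0,0,0],[0,0,0],[0,0,0],[0,0,0],[0,0,0]]}'
python3 -m crank '{"delta_pos":[[-1,0,0],[-1,0,0],[-1,0,0],[-0.8,0,0],[-0.8,0,0],[-0.8,0,0],[-0.8,0,0],[-0.8,0,0],[-0.6,0,0],[-0.4,0,0],[0,0,0]],"dr":[[0,0,0],[0,0,0],[0,0,0],[0,0,0],[0,0,0],[0,0,0],[0,0,0],[0,0,0],[0,0,0],[0,0,0],[0,0,0]]}'
python3 -m crank '{"delta_pos":[[-0.3,0,0],[-0.3,0,0],[0,0,0]],"dr":[[0,0,0],[0,0,0],[0,0,0]]}'
```

```text
t: 13.45
ee_pos: [0.4249, -0.0158, 0.0123]
ee_rot: [-0.116, -3.137, 0.002]
contact_force: [-0.1, 0.6, 0.7]
gripper_width: 0.231
grip_force: 0.0
t: 14.55
ee_pos: [0.5063, -0.0207, 0.0134]
ee_rot: [0.113, 3.138, -0.0]
contact_force: [0.4, 0.3, 0.1]
gripper_width: 0.239
grip_force: 0.0
t: 14.85
ee_pos: [0.5116, -0.021, 0.0133]
ee_rot: [0.113, 3.139, -0.0]
contact_force: [-0.2, 0.0, -0.8]
gripper_width: 0.236
grip_force: 0.0
```

```bash
python3 -m crank '{"delta_pos":[[-0.2,0,0],[-0.2,0,0],[0,0,0]],"dr":[[0,0,0],[0,0,0],[0,0,0]]}'
python3 -m crank '{"delta_pos":[[-0.2,0,0],[-0.2,0,0],[0,0,0]],"dr":[[0,0,0],[0,0,0],[0,0,0]]}'
python3 - <<'E'
from h import *
st()
i=vision.camera_info("top");im=vision.grab_frame("top")[170:290,290:440]
cv2.imwrite("pics/top3.png",cv2.resize(im[:,:,::-1],None,fx=5,fy=5,interpolation=cv2.INTER_CUBIC))
E
```

```text
t: 15.15
ee_pos: [0.5147, -0.0212, 0.0131]
ee_rot: [-0.112, -3.138, -0.0]
contact_force: [-1.8, -0.2, 1.6]
gripper_width: 0.23
grip_force: 0.0
t: 15.45
ee_pos: [0.5145, -0.021, 0.0121]
ee_rot: [-0.111, -3.13, -0.001]
contact_force: [-8.6, -0.0, 3.1]
gripper_width: 0.236
grip_force: 0.0
t 15.45 tcp [ 0.5145 -0.021   0.0121] yaw_y 1.5001 tilt [-0.01   0.001] w 0.236 F [-8.6 -0.   3.1]
```

```bash
python3 -m crank '{"delta_pos":[[-0.2,0,0],[0,0,0]],"dr":[[0,0,0],[0,0,0]]}'
python3 -m crank '{"delta_pos":[[1.5,0,0],[2,0,0],[2,0,0],[0,0,-4],[0,0,-4],[0,0,-4],[0,0,0],[0,0,0],[0,0,0],[0,0,0],[0,0,0],[0,0,0]],"dr":[[0,0,0],[0,0,0],[0,0,0],[0,0,0],[0,0,0],[0,0,0],[0,0,0.14],[0,0,0.14],[0,0,0.14],[0,0,0.14],[0,0,0.14],[0,0,0.14]]}' 150
python3 -m crank '{"delta_pos":[[0,0,0],[0,0,0],[0,0,0],[0,0,0],[0,0,0],[0,0,0],[0,0,0]],"dr":[[0,0,0.14],[0,0,0.14],[0,0,0.14],[0,0,0.14],[0,0,0.14],[0,0,0.03],[0,0,0]]}'
python3 - <<'E'
from h import *
s,m=st()
# expected carton centre from stalls, stop yaw -0.07
import numpy as np
yw=-.0705;X=np.array([np.cos(yw),np.sin(yw)]);Y=np.array([-X[1],X[0]])
xs=X@[.5145,-.021]+.011+.0385; ys=Y@[.4978,-.0565]+.011+.0305
c=xs*X+ys*Y;print("carton",c); tgt=xs*X+(ys-.0305-.011-.045)*Y;print("pre",tgt)
d=m.T@np.append(tgt-s["ee_pos"][:2],0);print("tool delta cm",d*100)
i=vision.camera_info("top");vision.grab_frame("top")
for d in trace("carton","top"):
    r=cv2.minAreaRect(np.argwhere(d["region"])[:,::-1].astype(np.float32));b=cv2.boxPoints(r)
    P=np.array([ray2pt(i,q,.063)[:2] for q in b]);print(d["confidence"],P.mean(0).round(3),P.round(3).tolist())
E
```

```text
t: 15.7
ee_pos: [0.5145, -0.0208, 0.0116]
ee_rot: [-0.11, -3.126, -0.002]
contact_force: [-11.5, 1.3, 5.3]
gripper_width: 0.232
grip_force: 0.0
t: 16.9
ee_pos: [0.4677, -0.0178, 0.1339]
ee_rot: [1.39, 2.814, 0.002]
contact_force: [0.9, 0.4, 0.4]
gripper_width: 0.41
grip_force: 0.0
t: 17.6
ee_pos: [0.4671, -0.0177, 0.1336]
ee_rot: [2.296, 2.143, 0.002]
contact_force: [-0.7, 0.4, -0.5]
gripper_width: 0.411
grip_force: 0.0
t 17.6 tcp [ 0.4671 -0.0177  0.1336] yaw_y -0.0689 tilt [ 0.002 -0.   ] w 0.411 F [-0.7  0.4 -0.5]
carton [ 0.56422303 -0.01958725]
pre [ 0.55812983 -0.10587238]
tool delta cm [-8.16648457  9.69040978  0.01709254]
0.93 [ 0.606 -0.255] [[0.589, -0.204], [0.66, -0.26], [0.623, -0.306], [0.552, -0.251]]
0.86 [ 0.375 -0.166] [[0.38, -0.136], [0.406, -0.164], [0.371, -0.197], [0.345, -0.169]]
0.73 [ 0.734 -0.205] [[0.757, -0.156], [0.788, -0.221], [0.711, -0.254], [0.68, -0.19]]
0.64 [ 0.59  -0.025] [[0.602, 0.001], [0.6, -0.051], [0.578, -0.05], [0.579, 0.002]]
0.52 [ 0.438 -0.289] [[0.455, -0.26], [0.469, -0.305], [0.421, -0.318], [0.408, -0.274]]
```

```bash
python3 -m crank '{"delta_pos":[[-2.8,3,0],[-2.7,3,0],[-2.7,3.2,0],[0,0,0],[0,0,3],[0,0,3],[0,0,3],[0,0,2],[0,0,1],[0,0,0]],"dr":[[0,0,0],[0,0,0],[0,0,0],[0,0,0],[0,0,0],[0,0,0],[0,0,0],[0,0,0],[0,0,0],[0,0,0]]}' 160
python3 -m crank '{"delta_pos":[[1,0,0],[1,0,0],[0.8,0,0],[0.6,0,0],[0.4,0,0],[0.3,0,0],[0,0,0]],"dr":[[0,0,0],[0,0,0],[0,0,0],[0,0,0],[0,0,0],[0,0,0],[0,0,0]]}'
python3 -m crank '{"delta_pos":[[0.2,0,0],[0.2,0,0],[0,0,0]],"dr":[[0,0,0],[0,0,0],[0,0,0]]}'
```

```text
t: 18.7
ee_pos: [0.5512, -0.1054, 0.0121]
ee_rot: [-2.296, -2.141, 0.002]
contact_force: [-0.8, 0.5, 0.7]
gripper_width: 0.369
grip_force: 0.0
t: 19.4
ee_pos: [0.5553, -0.0646, 0.0133]
ee_rot: [-2.298, -2.142, -0.0]
contact_force: [-0.4, -0.2, -0.4]
gripper_width: 0.367
grip_force: 0.0
t: 19.7
ee_pos: [0.5555, -0.0613, 0.0133]
ee_rot: [2.299, 2.141, -0.0]
contact_force: [-0.3, -0.4, -0.4]
gripper_width: 0.374
grip_force: 0.0
```

```bash
python3 -m crank '{"delta_pos":[[0.2,0,0],[0.2,0,0],[0,0,0]],"dr":[[0,0,0],[0,0,0],[0,0,0]]}'
python3 -m crank '{"delta_pos":[[0.15,0,0],[0.15,0,0],[0,0,0]],"dr":[[0,0,0],[0,0,0],[0,0,0]]}'
python3 - <<'E'
from h import *
st()
E
```

```text
t: 20.0
ee_pos: [0.5558, -0.0605, 0.0139]
ee_rot: [2.298, 2.137, -0.004]
contact_force: [-0.2, -5.0, 1.9]
gripper_width: 0.371
grip_force: 0.0
t: 20.3
ee_pos: [0.5558, -0.0603, 0.0144]
ee_rot: [2.297, 2.133, -0.007]
contact_force: [-1.6, -8.8, 4.0]
gripper_width: 0.373
grip_force: 0.0
t 20.3 tcp [ 0.5558 -0.0603  0.0144] yaw_y -0.074 tilt [ 0.001 -0.008] w 0.373 F [-1.6 -8.8  4. ]
```

```bash
python3 -m crank '{"delta_pos":[[-1.5,0,0],[-2,0,0],[-1.8,0,0],[0,0,-4],[0,0,-4],[0,0,-4],[0,0,0],[0,0,0],[0,0,0],[0,0,0],[0,0,0],[0,0,0]],"dr":[[0,0,0],[0,0,0],[0,0,0],[0,0,0],[0,0,0],[0,0,0],[0,0,-0.14],[0,0,-0.14],[0,0,-0.14],[0,0,-0.14],[0,0,-0.14],[0,0,-0.14]]}' 195
python3 -m crank '{"delta_pos":[[0,0,0],[0,0,0],[0,0,0],[0,0,0],[0,0,0],[0,0,0],[3,2.9,0],[3,2.9,0],[2.9,2.8,0],[0,0,0],[0,0,0]],"dr":[[0,0,-0.14],[0,0,-0.14],[0,0,-0.14],[0,0,-0.14],[0,0,-0.14],[0,0,-0.03],[0,0,0],[0,0,0],[0,0,0],[0,0,0],[0,0,0]]}'
python3 -m crank '{"delta_pos":[[0,0,3],[0,0,3],[0,0,3],[0,0,2],[0,0,1],[0,0,0]],"dr":[[0,0,0],[0,0,0],[0,0,0],[0,0,0],[0,0,0],[0,0,0]]}'
```

```text
t: 21.5
ee_pos: [0.552, -0.1066, 0.1331]
ee_rot: [-1.217, -2.895, -0.002]
contact_force: [-0.1, 0.4, 0.3]
gripper_width: 0.239
grip_force: 0.0
t: 22.6
ee_pos: [0.4693, -0.0139, 0.1334]
ee_rot: [0.111, 3.139, 0.001]
contact_force: [0.9, -0.0, 0.7]
gripper_width: 0.233
grip_force: 0.0
t: 23.2
ee_pos: [0.4693, -0.0161, 0.0122]
ee_rot: [-0.116, -3.137, 0.002]
contact_force: [0.3, -0.8, 0.6]
gripper_width: 0.239
grip_force: 0.0
```

```bash
python3 -m crank '{"delta_pos":[[-1,0,0],[-1,0,0],[-0.9,0,0],[-0.7,0,0],[-0.4,0,0],[-0.2,0,0],[0,0,0]],"dr":[[0,0,0],[0,0,0],[0,0,0],[0,0,0],[0,0,0],[0,0,0],[0,0,0]]}'
python3 -m crank '{"delta_pos":[[-0.2,0,0],[-0.2,0,0],[0,0,0]],"dr":[[0,0,0],[0,0,0],[0,0,0]]}'
python3 -m crank '{"delta_pos":[[-0.1,0,0],[-0.1,0,0],[0,0,0]],"dr":[[0,0,0],[0,0,0],[0,0,0]]}'
```

```text
t: 23.9
ee_pos: [0.5116, -0.0179, 0.0133]
ee_rot: [-0.113, -3.139, -0.0]
contact_force: [0.4, 0.5, 0.4]
gripper_width: 0.231
grip_force: 0.0
t: 24.2
ee_pos: [0.5149, -0.0181, 0.0131]
ee_rot: [-0.112, -3.138, -0.0]
contact_force: [-1.2, 0.5, 1.3]
gripper_width: 0.234
grip_force: 0.0
t: 24.5
ee_pos: [0.5148, -0.0181, 0.0126]
ee_rot: [-0.112, -3.134, -0.001]
contact_force: [-5.2, 0.5, 2.3]
gripper_width: 0.234
grip_force: 0.0
```

Both presses stall at the same places as before, so I'll retreat and check from the fixed cameras.

```bash
python3 -m crank '{"delta_pos":[[0.5,0,0],[1.5,0,0],[2,0,0],[0,0,-4],[0,0,-5],[0,0,-5],[3,-4,0],[3,-4,0],[0,-4,0],[0,-4,0],[0,-4,0],[0,0,0]],"dr":[[0,0,0],[0,0,0],[0,0,0],[0,0,0],[0,0,0],[0,0,0],[0,0,0],[0,0,0],[0,0,0],[0,0,0],[0,0,0],[0,0,0]]}'
python3 - <<'E'
from h import *
st()
for c in("top","scene"):
    i=vision.camera_info(c);vision.grab_frame(c)
    for n in("tub","tape_roll","label_tape"):
        for d in search_frame(n,c)[:1]: print(c,n,np.round(d["bbox"]))
    for d in trace("carton",c):
        b=cv2.boxPoints(cv2.minAreaRect(np.argwhere(d["region"])[:,::-1].astype(np.float32)))
        P=np.array([ray2pt(i,q,.063)[:2] for q in b])
        if abs(P.mean(0)-[.565,-.02]).max()<.06:
            e=P-np.roll(P,1,0);a=np.arctan2(e[:,1],e[:,0])%(np.pi/2)
            print(c,round(d["confidence"],2),P.mean(0).round(3),np.linalg.norm(e,axis=1).round(3),a.round(3),"(pi/2-.07=1.50)")
E
```

```text
t: 25.7
ee_pos: [0.4027, -0.2181, 0.1545]
ee_rot: [0.13, 3.135, -0.01]
contact_force: [0.3, 0.6, 0.1]
gripper_width: 0.233
grip_force: 0.0
t 25.7 tcp [ 0.4027 -0.2181  0.1545] yaw_y 1.488 tilt [ 0.004 -0.006] w 0.233 F [0.3 0.6 0.1]
top tub [242. 154. 290. 210.]
top tape_roll [319. 139. 355. 175.]
top 0.82 [ 0.561 -0.021] [0.08  0.057 0.08  0.057] [1.547 1.545 1.54  1.544] (pi/2-.07=1.50)
scene tape_roll [288. 146. 328. 184.]
scene label_tape [286. 253. 332. 283.]
scene 0.68 [ 0.549 -0.001] [0.112 0.088 0.121 0.079] [1.539 0.321 1.482 0.242] (pi/2-.07=1.50)
```

Run:
```python
from h import *
i=vision.camera_info("top");g=np.mean([cv2.cvtColor(vision.grab_frame("top"),cv2.COLOR_RGB2GRAY) for _ in range(6)],0).astype(np.uint8)
L=cv2.createLineSegmentDetector().detect(g)[0][:,0]
for l in L:
    for z in(.04,):
        a,b=ray2pt(i,l[:2],z)[:2],ray2pt(i,l[2:],z)[:2]
        e=b-a;n=np.linalg.norm(e);m=(a+b)/2
        if n>.035 and .4<m[0]<.64 and -.16<m[1]<.05:
            t=(np.arctan2(e[1],e[0])+np.pi/4)%(np.pi/2)-np.pi/4
            print(a.round(3),b.round(3),"len",n.round(3),"yaw",t.round(3))
```

```text
[ 0.545 -0.048] [ 0.598 -0.051] len 0.052 yaw -0.059
[ 0.605 -0.144] [ 0.611 -0.067] len 0.076 yaw -0.078
[ 0.565 -0.169] [ 0.609 -0.147] len 0.05 yaw 0.461
[0.54  0.027] [0.628 0.025] len 0.088 yaw -0.012
[0.41  0.027] [0.537 0.022] len 0.127 yaw -0.041
[0.592 0.007] [0.554 0.009] len 0.039 yaw -0.055
[ 0.58  -0.062] [ 0.497 -0.06 ] len 0.083 yaw -0.029
[ 0.598 -0.067] [ 0.594 -0.143] len 0.076 yaw -0.063
[0.542 0.001] [ 0.538 -0.042] len 0.043 yaw -0.097
[ 0.593 -0.043] [ 0.596 -0.001] len 0.042 yaw -0.075
[0.6   0.043] [0.555 0.044] len 0.045 yaw -0.03
[0.551 0.047] [0.493 0.048] len 0.059 yaw -0.03
[ 0.632 -0.047] [0.635 0.012] len 0.059 yaw -0.063
```

Carton edges (yaw −0.06 to −0.1) agree with the fence (−0.04 to −0.08) within measurement noise, and the bystanders I could re-detect have not moved.

```bash
python3 -c "
from plant import manip
print(manip.sign_off())"
```

```text
the job is handed in; nothing more can be done
None
```

The carton is in the inside corner of the stop, pushed against both fences and square to within camera accuracy, and the job was handed in at about 26 s; the tape roll, tub and label roll show no movement in the final pictures.

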